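Record a specimen jar's weight at the scale terminal

TASK

A specimen jar stands on the scale: record its weight at the white terminal, pressing with the tips of the closed fingers and grasping nothing. Press the raised end of the rocker until it tips right over (terminal on), then push the long bar key all the way down so that it stays in (reading held), then press the round key all the way down and let it come back up (record printed). Press them only in that order, do not press the square key, leave the jars and the mug standing where they are, and finish clear of everything.

Things in the scene. Friction and masses are not known exactly. Their poses are not given: they have to be found in the camera images.
- terminal: White flat-topped scale terminal, fixed, 160 (x) x 310 (y) x 55 mm high. Origin: centre of its underside on the bench; x points to its far side (dark flush display strip), z up. On its top, in a row at x = -30 mm and y = -105, -35, 35 and 105 mm, stand four plain white keys on black 72 x 58 mm bezels (4 mm thick), none higher than 25 mm above the top; which key is in which place varies.
- rocker_press (a point): Press point on the upper face of the rocker's near (-x) half, 18 mm from its pivot; moves with it. V-shaped seesaw paddle, 60 mm (terminal x) x 28 mm, pivot along y at its middle, 67 mm above the bench. Off: near half raised, sloped 0.4 rad (point 74 mm above bench), far half level. On: near half level (point at 67 mm), far half up. Takes about 3.5 N, stays where left.
- rocker (a joint): Rocker angle, rad: starts near -0.2 (off: near end up), 0.2 when tipped right over (on: near end down); friction holds it.
- bar_top (a point): Centre of the top of the long bar key, 56 mm along the terminal's x by 18 mm wide, top 70 mm above the bench when up; it moves with the key. Goes straight down 7 mm against about 4 N of friction and stays down.
- bar_key (a joint): How far the bar key is pressed, m: 0 up, 0.007 fully down (in).
- round_top (a point): Centre of the top of the round key, 32 mm across, top 70 mm above the bench when up; moves with the key. Goes straight down 6 mm against a spring (1.8 N at first, 6 N fully down) and springs back.
- round_key (a joint): How far the round key is pressed, m: 0 up, 0.006 fully down.
- square_top (a point): Centre of the top of the square key, 30 x 30 mm, top 70 mm above the bench when up; same travel and spring as the round key. Not to be pressed.
- square_key (a joint): How far the square key is pressed, m: 0 up, 0.006 fully down.
- sample_jar: Square brown specimen jar with a black lid, 64 x 64 x 95 mm, loose, standing on the scale (a grey 210 x 210 mm platform, 50 mm high, centred about 340 mm to the terminal's +y side). Origin at the centre of its underside. Leave alone.
- spare_jar: Square olive specimen jar with a black lid, 56 x 56 x 80 mm, loose on the bench beyond the terminal's far side. Origin at the centre of its underside. Leave alone.
- mug: Blue mug, 76 mm across, 75 mm high, handle on its y side, loose on the bench on the terminal's -y side. Origin at the centre of its underside. Leave alone.

How it is judged:
By the outcome, as a careful person would: the job done as asked, in the order asked, and still so for the second after the job is handed in, with the robot touching nothing.
It also fails if it takes over 40 s, if anything falls off the work surface, if the arm or the gripper's body presses on something with over 40 N, if the wrist force passes 120 N, or if a joint passes its speed limit or range.

ROBOT

A 6-joint arm with a two-finger parallel gripper is mounted at the origin on the work surface. World frame = base frame: x ahead of the robot, y to its left, z up, the work surface at z = 0. Lengths are in m, angles in degrees, forces in N, time in s.
With the tool pointing down it reaches from about 0.25 to 0.725 m from the base axis. Payload 9.7 kg.
Tool frame: the origin (TCP) lies midway between the tips of the shut fingers; the grasp point (between the pads) lies 19 mm behind it; z points along the fingers, y is the line along which they close (so a half turn about z gives the same grasp; the last joint's range is limited). The gripper opens to 85 mm and grips with 20 to 120 N. Pads are 22 mm wide; open, the fingers measure 114 mm over their backs; the gripper's body (76 mm by 85 mm) begins 54 mm behind the grasp point. The pads swing forward as they close: fully open they stand 13 mm farther back than shut.
Start: joints at [-73.052, 4.979, 10.078, 95.1, 0, 90], TCP at [0.16, -0.526, 0.231] pointing down, gripper open.
Joint ranges: [-179.16, 179.16], [-48.56, 103.87], [-65.8, 70.77], [-126.05, 130.52], [-82.76, 87.17], [-180, 180]. Speed limits (degrees/s): [127.2, 127.2, 147.25, 180, 180, 180].

INTERFACE

Orientations are given as [roll, pitch, yaw] about the fixed x, y, z axes, in that order (R = Rz(yaw) Ry(pitch) Rx(roll)).
In Python, from workcell import readout, imaging, bot, spotter gives the robot as it stands.
- The arm moves only by the shell command python3 -m jog 'ROWS' [FORCE]. ROWS is JSON, a list of rows, each an object with "rotation": the turn, a rotation vector about the world's x, y, z in degrees, a list of three; "translation": the shift along the world's x, y, z in mm, a list of three; "grip": the finger opening in mm, from 0 to 85.4. In form: [{"rotation": [wx, wy, wz], "translation": [dx, dy, dz], "grip": grip}, ...]. A call has 1 to 20 rows; each row is the pose to reach, as a shift and turn from the pose commanded when the call began; what a row does not reach only later rows make up. A row lasts 1/10 s, in which the tool goes at most 50 mm and 8.59 degrees, less where a joint would pass 70% of its speed; a pose out of reach is approached as far as the arm can. A call with a gripper value outside its range is refused whole. The fingers move at their own pace and stop on an object; FORCE is the grip in N (left out, the last holds). Time passes only in rows, so rows that repeat a pose let the fingers close. It gives the time, the measured TCP pose, the force, the opening and the grip force at its end, in the units of the state.
- readout.get_obs(): the state, without advancing time (a new reading comes with each control period).
- imaging.camera(name): name is "scene" or "top" or "wrist"; returns (picture, depth): 400x640x3 uint8, red, green, blue; 400x640 float32, m along the optical axis (not along the pixel's ray), 0 where there is no reading.
- imaging.camera_info(name): a dict with "vertical_fov" (degrees; the focal length in pixels is half the picture's height over the tangent of half this angle, whatever the lens; pixels are square), "cx", "cy" (the principal point, pixels), "extrinsics" (4x4, takes a point from camera to world coordinates); the wrist camera has in their place "tool_from_camera" (4x4, takes a point from camera to tool coordinates, whose origin is the TCP and whose axes are the flange's). Camera axes: x right, y down, z forward; pixel columns grow to the right and rows downward; lengths in m; the calibration is good to about 2 mm. A picture is of the moment at which its call begins: read the wrist's pose just before it. camera_info takes no time and is no camera call.
- bot.job_done(): hands the job in; it is judged then, once.
Trained networks look in the newest picture that a camera, given by its name, has taken for a name from the list of things; names that differ only in an ending like _2 or _b are one class to them, and where a whole thing is asked for, a point or a joint stands for the part that bears it (a point fixed in the world has none). Each returns a list of dicts, best first, with "confidence" (0 to 1); they miss things now and then, are a little off and sometimes report something else, mostly with a low value. They report only what shows in the picture. A call takes as long as a camera call.
- spotter.spot_in(camera, target): "box" ([centre column, centre row, width, height] in pixels, round what is visible of it).
- spotter.mark_of(camera, target): "uv" ([column, row] in pixels: a listed point, or the origin of a listed thing).
The state is a dict: "time": time; "q": joint angles; "qd": joint speeds; "joint_efforts": joint torques, N m; "ee_pos": TCP position; "tcp_rot": TCP orientation; "wrist_force": force on the tool from outside, world axes, zero at the start; "torque": the same for the moment, N m; "opening": finger opening in m; "grasp_force": force on a finger pad.
Only numpy, scipy, OpenCV 4.12 (cv2) and the standard library are available. Lean on these libraries where they do the work, as an engineer would, in place of code of your own. Each camera call takes 0.05 s, during which the arm holds its last target. There are 200 camera calls.

## Working session

There is one attempt and no reset: what is moved stays moved. The work goes in short steps, Python scripts to look and compute and a shell command to move; the robot and the scene stay as the last step left them, time stands still between calls to the robot, and variables do not carry over. Pictures are saved under pics/ and viewed, at most 10 in all, crops included, and the job is handed in when it is done.

```bash
mkdir -p pics; cat > h.py <<'E'
import numpy as np,cv2
from workcell import readout,imaging,bot,spotter
def world(cam,uv,d,h=2):
    i=imaging.camera_info(cam);f=200/np.tan(np.radians(i["vertical_fov"]/2))
    u,v=uv;r,c=int(round(v)),int(round(u))
    p=d[max(0,r-h):r+h+1,max(0,c-h):c+h+1];z=np.median(p[p>0])
    return (np.array(i["extrinsics"])@[(u-i["cx"])/f*z,(v-i["cy"])/f*z,z,1])[:3]
E
python3 - <<'E'
from h import *
for cam in ["top","scene"]:
    im,d=imaging.camera(cam);cv2.imwrite(f"pics/{cam}.png",im[:,:,::-1])
    for t in ["terminal","rocker_press","bar_top","round_top","square_top","mug","spare_jar","sample_jar"]:
        for m in spotter.mark_of(cam,t)[:2]:
            print(cam,t,round(m["confidence"],2),np.round(m["uv"]),np.round(world(cam,m["uv"],d),4))
o=readout.get_obs();print(o["time"],o["ee_pos"],o["tcp_rot"])
E
```

```text
top terminal 0.74 [318. 223.] [0.5563 0.0407 0.0554]
top rocker_press 0.61 [271. 243.] [0.5114 0.1459 0.0731]
top rocker_press 0.53 [303. 164.] [0.6894 0.0727 0.0799]
top bar_top 0.7 [368. 230.] [ 0.5392 -0.0712  0.0703]
top round_top 0.42 [338. 234.] [ 0.531  -0.0049  0.0703]
top round_top 0.34 [427. 218.] [ 0.5704 -0.214   0.0043]
top square_top 0.69 [302. 233.] [0.5329 0.0769 0.0688]
top mug 0.96 [427. 220.] [ 0.5649 -0.2137  0.0045]
top mug 0.53 [337. 233.] [ 0.5322 -0.0016  0.07  ]
top spare_jar 0.38 [307. 234.] [0.5309 0.0648 0.0691]
top sample_jar 0.79 [185. 200.] [0.6001 0.3209 0.144 ]
scene terminal 0.58 [318. 223.] [0.6163 0.0298 0.0547]
scene rocker_press 0.73 [318. 222.] [0.6139 0.0285 0.0552]
scene rocker_press 0.51 [360. 180.] [0.5093 0.131  0.0733]
scene bar_top 0.56 [268. 194.] [ 0.5375 -0.0737  0.0686]
scene round_top 0.73 [299. 195.] [ 0.5441 -0.0082  0.0691]
scene square_top 0.57 [330. 193.] [0.5422 0.0607 0.0693]
scene mug 0.65 [208. 229.] [ 0.6013 -0.2032  0.0362]
scene spare_jar 0.75 [344. 272.] [0.7363 0.0709 0.0453]
scene spare_jar 0.41 [207. 227.] [ 0.6025 -0.2028  0.0439]
scene sample_jar 0.93 [461. 215.] [0.638  0.3187 0.0871]
scene sample_jar 0.56 [302. 196.] [ 0.5464 -0.      0.069 ]
0.9 [ 0.16034861 -0.52610988  0.23129712] [ 1.79997534e+02 -8.81852431e-04  1.69483502e+01]
```

```bash
cat > seg.py <<'E'
from h import *
im,d=imaging.camera("top");i=imaging.camera_info("top");f=200/np.tan(np.radians(i["vertical_fov"]/2))
v,u=np.mgrid[:400,:640];P=np.stack([(u-i["cx"])/f*d,(v-i["cy"])/f*d,d],-1)@np.array(i["extrinsics"])[:3,:3].T+np.array(i["extrinsics"])[:3,3]
X,Y,Z=P[...,0],P[...,1],P[...,2]
m=((Z>.063)&(Z<.09)&(X>.45)&(X<.62)&(Y>-.14)&(Y<.21)&(d>0)).astype(np.uint8)
n,l,s,c=cv2.connectedComponentsWithStats(m)
for k in range(1,n):
    if s[k,4]<15: continue
    q=P[l==k];r=cv2.minAreaRect((q[:,:2]*1000).astype(np.float32))
    print(s[k,4],np.round(c[k]),"mean",np.round(q.mean(0),4),"rect",np.round(r[0],1),np.round(r[1],1),round(r[2],1),"z",np.round(np.percentile(q[:,2],[5,50,95]),4))
m=((Z>.048)&(Z<.061)&(X>.4)&(X<.75)&(Y>-.16)&(Y<.22)).astype(np.uint8)|m
n,l,s,c=cv2.connectedComponentsWithStats(m);k=1+np.argmax(s[1:,4]);r=cv2.minAreaRect((P[l==k][:,:2]*1000).astype(np.float32));print("term",r)
cv2.imwrite("pics/crop.png",cv2.resize(im[130:310,140:480,::-1],None,fx=2.3,fy=2.3,interpolation=cv2.INTER_CUBIC))
E
python3 seg.py
```

```text
212 [367. 230.] mean [ 0.538  -0.0691  0.0697] rect [538.5 -69.9] [59.1 22.8] 6.8 z [0.0656 0.0696 0.0735]
345 [273. 237.] mean [0.5262 0.1399 0.07  ] rect [526.3 140.5] [37.8 62. ] 82.8 z [0.0642 0.0691 0.0776]
161 [336. 232.] mean [0.534  0.0006 0.0697] rect [5.34e+02 3.00e-01] [31.2 29.8] 85.9 z [0.0658 0.0698 0.0731]
183 [305. 235.] mean [0.5298 0.07   0.0696] rect [530.3  70.6] [30.5 33.4] 3.2 z [0.0661 0.0697 0.073 ]
term ((562.0573120117188, 37.164161682128906), (160.01254272460938, 309.8531799316406), 3.31919002532959)
```

View pics/crop.png

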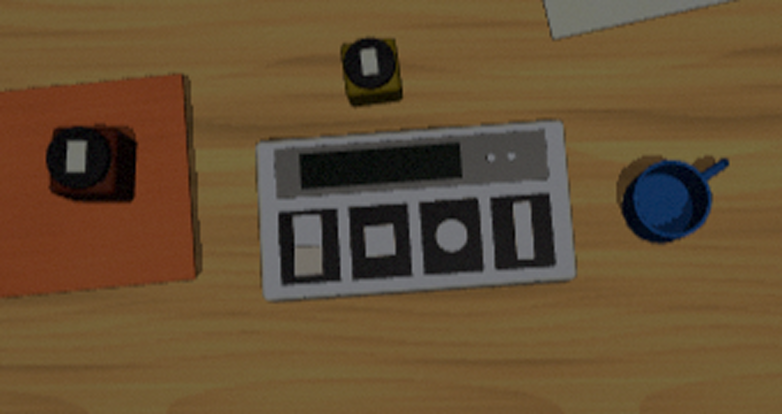

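View pics/scene.png

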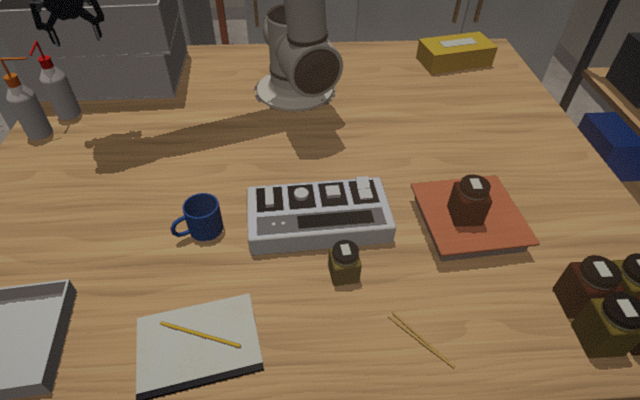

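The top crop shows, from left to right, the rocker (near half raised), square, round and bar keys at crop pixels (307,245), (380,240), (452,236) and (523,230). The scene view confirms that order. Computed world targets are rocker press (508,139), bar (538,-70) and round (534,0) mm, with the terminal yawed about 3.3°.

```bash
python3 -m jog '[{"rotation":[0,0,-13.6],"translation":[348,665,-100],"grip":0},{"rotation":[0,0,-13.6],"translation":[348,665,-100],"grip":0},{"rotation":[0,0,-13.6],"translation":[348,665,-100],"grip":0},{"rotation":[0,0,-13.6],"translation":[348,665,-100],"grip":0},{"rotation":[0,0,-13.6],"translation":[348,665,-100],"grip":0},{"rotation":[0,0,-13.6],"translation":[348,665,-100],"grip":0},{"rotation":[0,0,-13.6],"translation":[348,665,-100],"grip":0},{"rotation":[0,0,-13.6],"translation":[348,665,-100],"grip":0},{"rotation":[0,0,-13.6],"translation":[348,665,-100],"grip":0},{"rotation":[0,0,-13.6],"translation":[348,665,-100],"grip":0},{"rotation":[0,0,-13.6],"translation":[348,665,-100],"grip":0},{"rotation":[0,0,-13.6],"translation":[348,665,-100],"grip":0},{"rotation":[0,0,-13.6],"translation":[348,665,-100],"grip":0},{"rotation":[0,0,-13.6],"translation":[348,665,-100],"grip":0},{"rotation":[0,0,-13.6],"translation":[348,665,-100],"grip":0},{"rotation":[0,0,-13.6],"translation":[348,665,-100],"grip":0},{"rotation":[0,0,-13.6],"translation":[348,665,-100],"grip":0},{"rotation":[0,0,-13.6],"translation":[348,665,-100],"grip":0},{"rotation":[0,0,-13.6],"translation":[348,665,-100],"grip":0},{"rotation":[0,0,-13.6],"translation":[348,665,-100],"grip":0}]' 20
```

```text
time: 2.95
ee_pos: [0.5159, 0.0779, 0.1318]
tcp_rot: [-177.9, 0.0, 7.5]
wrist_force: [-0.5, 0.1, 0.1]
opening: -0.0001
grasp_force: 0.0
```

```bash
python3 -m jog '[{"rotation":[0,0,0],"translation":[0,0,0],"grip":0},{"rotation":[0,0,0],"translation":[0,0,0],"grip":0},{"rotation":[0,0,0],"translation":[0,0,0],"grip":0},{"rotation":[0,0,0],"translation":[0,0,0],"grip":0}]'; python3 - <<'E'
from h import *
o=readout.get_obs();print(o["ee_pos"]*1000 if hasattr(o["ee_pos"],"shape") else o["ee_pos"],o["tcp_rot"],o["q"],o["wrist_force"])
im,d=imaging.camera("wrist");cv2.imwrite("pics/w1.png",im[:,:,::-1])
E
```

```text
time: 3.35
ee_pos: [0.5162, 0.0782, 0.1314]
tcp_rot: [-177.9, 0.1, 7.5]
wrist_force: [1.0, 0.6, -0.7]
opening: -0.0
grasp_force: 0.0
[516.15829797  78.2424319  131.38781759] [-1.77869489e+02  6.69949838e-02  7.51350544e+00] [  7.45675989   0.37914293  -5.76121869  83.92874435   2.13044384
 179.94321524] [ 0.96076146  0.60456915 -0.74095727]
```

View pics/w1.png

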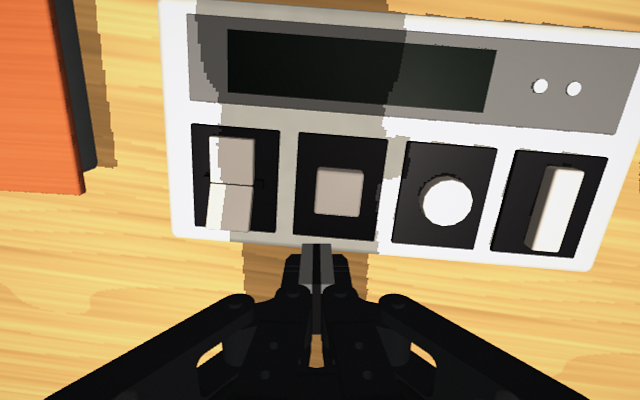

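```bash
python3 - <<'E'
from h import *
from scipy.spatial.transform import Rotation as R
o=readout.get_obs();a=R.from_euler("xyz",o["tcp_rot"],degrees=True);b=R.from_euler("xyz",[180,0,93.3],degrees=True)
print((b*a.inv()).as_rotvec(degrees=True), np.array([.508,.139,.1])*1000-np.array(o["ee_pos"])*1000)
E
```

```text
[-1.43141791 -1.85508819 85.77516137] [ -8.1690805   60.74753466 -31.35041631]
```

```bash
python3 -m jog '[{"rotation":[-1.4,-1.9,85.8],"translation":[-8,61,-11],"grip":0},{"rotation":[-1.4,-1.9,85.8],"translation":[-8,61,-11],"grip":0},{"rotation":[-1.4,-1.9,85.8],"translation":[-8,61,-11],"grip":0},{"rotation":[-1.4,-1.9,85.8],"translation":[-8,61,-11],"grip":0},{"rotation":[-1.4,-1.9,85.8],"translation":[-8,61,-11],"grip":0},{"rotation":[-1.4,-1.9,85.8],"translation":[-8,61,-11],"grip":0},{"rotation":[-1.4,-1.9,85.8],"translation":[-8,61,-11],"grip":0},{"rotation":[-1.4,-1.9,85.8],"translation":[-8,61,-11],"grip":0},{"rotation":[-1.4,-1.9,85.8],"translation":[-8,61,-11],"grip":0},{"rotation":[-1.4,-1.9,85.8],"translation":[-8,61,-11],"grip":0},{"rotation":[-1.4,-1.9,85.8],"translation":[-8,61,-11],"grip":0},{"rotation":[-1.4,-1.9,85.8],"translation":[-8,61,-11],"grip":0},{"rotation":[-1.4,-1.9,85.8],"translation":[-8,61,-11],"grip":0}]'
```

```text
time: 4.7
ee_pos: [0.5082, 0.1393, 0.1203]
tcp_rot: [180.0, -0.0, 93.1]
wrist_force: [-0.1, 0.1, -0.2]
opening: 0.0002
grasp_force: 0.0
```

```bash
python3 -m jog '[{"rotation":[0,0,0],"translation":[0,0,-20],"grip":0},{"rotation":[0,0,0],"translation":[0,0,-38],"grip":0},{"rotation":[0,0,0],"translation":[0,0,-43],"grip":0},{"rotation":[0,0,0],"translation":[0,0,-46],"grip":0},{"rotation":[0,0,0],"translation":[0,0,-49],"grip":0},{"rotation":[0,0,0],"translation":[0,0,-51],"grip":0},{"rotation":[0,0,0],"translation":[0,0,-51],"grip":0}]'
```

```text
time: 5.4
ee_pos: [0.5084, 0.1394, 0.0696]
tcp_rot: [180.0, -0.1, 93.3]
wrist_force: [-0.1, 0.6, 1.4]
opening: 0.0002
grasp_force: 0.6
```

```bash
python3 -m jog '[{"rotation":[0,0,0],"translation":[0,0,-1.5],"grip":0},{"rotation":[0,0,0],"translation":[0,0,-3],"grip":0},{"rotation":[0,0,0],"translation":[0,0,-4],"grip":0},{"rotation":[0,0,0],"translation":[0,0,-5],"grip":0},{"rotation":[0,0,0],"translation":[0,0,-5],"grip":0},{"rotation":[0,0,0],"translation":[0,0,-5],"grip":0}]'
```

```text
time: 6.0
ee_pos: [0.5085, 0.1394, 0.0668]
tcp_rot: [179.9, -0.1, 93.3]
wrist_force: [-9.5, -2.4, 21.7]
opening: 0.0002
grasp_force: 11.0
```

```bash
python3 -m jog '[{"rotation":[0,0,0],"translation":[0,0,5],"grip":0},{"rotation":[0,0,0],"translation":[0,0,30],"grip":0},{"rotation":[0,0,0],"translation":[0,0,60],"grip":0},{"rotation":[0,0,0],"translation":[15,-100,60],"grip":0},{"rotation":[0,0,0],"translation":[30,-209,60],"grip":0},{"rotation":[0,0,0],"translation":[30,-209,60],"grip":0},{"rotation":[0,0,0],"translation":[30,-209,60],"grip":0},{"rotation":[0,0,0],"translation":[30,-209,60],"grip":0},{"rotation":[0,0,0],"translation":[30,-209,60],"grip":0}]'
sed -i 's/crop.png/crop2.png/' seg.py; python3 seg.py
python3 - <<'E'
from h import *
im,d=imaging.camera("scene");cv2.imwrite("pics/s2.png",cv2.resize(im[150:260,220:420,::-1],None,fx=4,fy=4,interpolation=cv2.INTER_CUBIC))
E
```

```text
time: 6.9
ee_pos: [0.5382, -0.0715, 0.1238]
tcp_rot: [-180.0, -0.0, 93.1]
wrist_force: [0.3, -0.1, -0.6]
opening: 0.0002
grasp_force: 0.0
344 [273. 237.] mean [0.5264 0.1399 0.07  ] rect [528.3 140.4] [38.6 63.3] 89.6 z [0.0643 0.0689 0.0782]
160 [336. 233.] mean [0.5337 0.0006 0.0697] rect [533.2   1.1] [29.1 31.3] 89.1 z [0.0652 0.0699 0.073 ]
187 [305. 235.] mean [0.5302 0.0697 0.0693] rect [530.6  69.4] [31.3 30. ] 90.0 z [0.0658 0.0693 0.0731]
term ((559.5995483398438, 82.04660034179688), (160.0957489013672, 219.65652465820312), 3.2580795288085938)
```

View pics/s2.png

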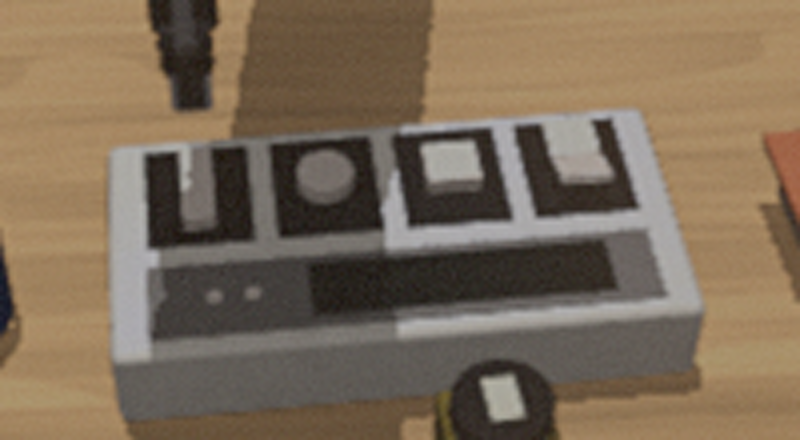

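The rocker at crop (578,155) now shows its far end raised and near half level. I'll check that numerically before pressing the bar.

```bash
cat >> seg.py <<'E'
a=np.radians(3.3);lx=(X-.5263)*np.cos(a)+(Y-.14)*np.sin(a);ly=-(X-.5263)*np.sin(a)+(Y-.14)*np.cos(a)
for lo,hi in [(-.028,-.004),(.004,.028)]:
    k=(abs(ly)<.011)&(lx>lo)&(lx<hi)&(Z>.06);print("slope",lo,np.polyfit(lx[k],Z[k],1))
E
python3 seg.py | tail -2
```

```text
slope -0.028 [0.01223441 0.0672968 ]
slope 0.004 [0.40766795 0.06715716]
```

```bash
python3 -m jog '[{"rotation":[0,0,0],"translation":[0,2,-30],"grip":0},{"rotation":[0,0,0],"translation":[0,2,-45],"grip":0},{"rotation":[0,0,0],"translation":[0,2,-50],"grip":0},{"rotation":[0,0,0],"translation":[0,2,-52],"grip":0},{"rotation":[0,0,0],"translation":[0,2,-52],"grip":0}]'
```

```text
time: 7.55
ee_pos: [0.5384, -0.0674, 0.0728]
tcp_rot: [180.0, -0.0, 93.4]
wrist_force: [0.4, 0.2, 0.4]
opening: 0.0
grasp_force: 0.0
```

Rocker is fully tipped (near half level, far half sloped 0.4). Now the bar.

```bash
python3 -m jog '[{"rotation":[0,0,0],"translation":[0,-2,-3],"grip":0},{"rotation":[0,0,0],"translation":[0,-2,-5],"grip":0},{"rotation":[0,0,0],"translation":[0,-2,-7],"grip":0},{"rotation":[0,0,0],"translation":[0,-2,-9],"grip":0},{"rotation":[0,0,0],"translation":[0,-2,-10.5],"grip":0},{"rotation":[0,0,0],"translation":[0,-2,-12],"grip":0},{"rotation":[0,0,0],"translation":[0,-2,-12],"grip":0},{"rotation":[0,0,0],"translation":[0,-2,-12],"grip":0}]'
```

```text
time: 8.35
ee_pos: [0.539, -0.0699, 0.0627]
tcp_rot: [179.8, -0.0, 93.3]
wrist_force: [-5.0, 0.0, 19.6]
opening: 0.0003
grasp_force: 9.7
```

```bash
python3 -m jog '[{"rotation":[0,0,0],"translation":[0,0,5],"grip":0},{"rotation":[0,0,0],"translation":[0,0,30],"grip":0},{"rotation":[0,0,0],"translation":[0,0,45],"grip":0},{"rotation":[0,0,0],"translation":[-3,35,45],"grip":0},{"rotation":[0,0,0],"translation":[-5,70,45],"grip":0},{"rotation":[0,0,0],"translation":[-5,70,45],"grip":0},{"rotation":[0,0,0],"translation":[-5,70,45],"grip":0}]'
python3 seg.py; python3 - <<'E'
from h import *
im,d=imaging.camera("scene")
for m in spotter.mark_of("scene","bar_top")[:1]: print(m,world("scene",m["uv"],d,1))
for m in spotter.mark_of("scene","round_top")[:1]: print(m,world("scene",m["uv"],d,1))
E
```

```text
time: 9.05
ee_pos: [0.5331, 0.0008, 0.1052]
tcp_rot: [-180.0, -0.0, 93.4]
wrist_force: [0.1, -0.4, -0.2]
opening: -0.0001
grasp_force: 0.0
341 [274. 237.] mean [0.5262 0.1397 0.07  ] rect [526.5 140.2] [60.8 39. ] 14.1 z [0.064  0.0691 0.0785]
term ((556.2780151367188, 141.55410766601562), (159.7200469970703, 100.41779327392578), 3.3752212524414062)
slope -0.028 [-0.02047419  0.06655166]
slope 0.004 [0.42096668 0.06729846]
{'uv': [271.8, 200.5], 'confidence': 0.71} [ 0.54896136 -0.06680768  0.06001496]
{'uv': [299.5, 194.9], 'confidence': 0.44} [ 0.54454698 -0.00623915  0.06942736]
```

```bash
cat > bar.py <<'E'
from h import *
im,d=imaging.camera("scene");i=imaging.camera_info("scene");f=200/np.tan(np.radians(i["vertical_fov"]/2))
v,u=np.mgrid[:400,:640];P=np.stack([(u-i["cx"])/f*d,(v-i["cy"])/f*d,d],-1)@np.array(i["extrinsics"])[:3,:3].T+np.array(i["extrinsics"])[:3,3]
for n,x,y in [("bar",.538,-.0695),("round",.534,.0005),("sq",.530,.070)]:
    q=P[(abs(P[...,0]-x)<.02)&(abs(P[...,1]-y)<.005)&(P[...,2]<.08)];print(n,len(q),np.round(np.percentile(q[:,2],[10,50,90]),4))
E
python3 bar.py
```

```text
bar 53 [0.0599 0.0609 0.0631]
round 59 [0.0589 0.0683 0.0701]
sq 58 [0.0597 0.0684 0.07  ]
```

```bash
python3 -m jog '[{"rotation":[0,0,0],"translation":[0,0,-20],"grip":0},{"rotation":[0,0,0],"translation":[0,0,-29],"grip":0},{"rotation":[0,0,0],"translation":[0,0,-32],"grip":0},{"rotation":[0,0,0],"translation":[0,0,-32],"grip":0}]'
```

```text
time: 9.7
ee_pos: [0.5329, 0.0001, 0.073]
tcp_rot: [-180.0, -0.0, 93.3]
wrist_force: [-0.5, 0.2, -0.6]
opening: -0.0002
grasp_force: 0.0
```

Bar reads about 7 mm lower than the others, so it is in. Now the round key: press and then straight back up.

```bash
python3 -m jog '[{"rotation":[0,0,0],"translation":[0,0,-3],"grip":0},{"rotation":[0,0,0],"translation":[0,0,-5],"grip":0},{"rotation":[0,0,0],"translation":[0,0,-7],"grip":0},{"rotation":[0,0,0],"translation":[0,0,-9],"grip":0},{"rotation":[0,0,0],"translation":[0,0,-10.5],"grip":0},{"rotation":[0,0,0],"translation":[0,0,-12],"grip":0},{"rotation":[0,0,0],"translation":[0,0,-12],"grip":0},{"rotation":[0,0,0],"translation":[0,0,-12],"grip":0}]'
```

```text
time: 10.5
ee_pos: [0.5338, 0.0003, 0.0638]
tcp_rot: [179.8, -0.0, 93.3]
wrist_force: [-6.8, -1.2, 19.7]
opening: -0.0003
grasp_force: 10.2
```

```bash
python3 -m jog '[{"rotation":[0,0,0],"translation":[0,0,5],"grip":0},{"rotation":[0,0,0],"translation":[0,0,40],"grip":0},{"rotation":[0,0,0],"translation":[0,0,90],"grip":0},{"rotation":[0,0,0],"translation":[-20,0,140],"grip":0},{"rotation":[0,0,0],"translation":[-60,0,150],"grip":0},{"rotation":[0,0,0],"translation":[-110,0,150],"grip":0},{"rotation":[0,0,0],"translation":[-150,0,150],"grip":0},{"rotation":[0,0,0],"translation":[-150,0,150],"grip":0},{"rotation":[0,0,0],"translation":[-150,0,150],"grip":0},{"rotation":[0,0,0],"translation":[-150,0,150],"grip":0}]'
python3 bar.py; python3 seg.py|tail -2; python3 - <<'E'
from h import *
im,d=imaging.camera("scene");cv2.imwrite("pics/end.png",im[:,:,::-1])
E
```

```text
time: 11.5
ee_pos: [0.3838, 0.0004, 0.2111]
tcp_rot: [180.0, -0.0, 93.3]
wrist_force: [-0.4, 0.4, -0.1]
opening: -0.0
grasp_force: 0.0
bar 56 [0.0599 0.0615 0.063 ]
round 56 [0.0608 0.0684 0.07  ]
sq 60 [0.058  0.0678 0.0697]
slope -0.028 [-0.03651896  0.06619156]
slope 0.004 [0.42635183 0.06692322]
```

View pics/end.png

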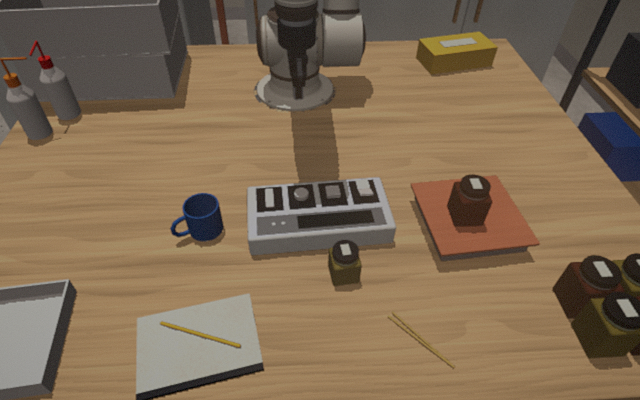

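The final view shows the bar down at (268,197), the round key up at (300,194) and the rocker on at (365,188). The mug and jars are where they were, and the arm is clear.

```bash
python3 -c "
from workcell import bot
print(bot.job_done())"
```

```text
the job is handed in; nothing more can be done
None
```

I tipped the rocker on, pushed the bar key in so it stayed, and pressed the round key, which came back up, in that order. The square key, jars and mug were left alone, the arm ended clear, and I handed the job in after about 12 s.

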